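Hold a bench centrifuge's sprung lid at its balance point for a spring check

ROBOT

A 6-joint arm with a two-finger parallel gripper is mounted at the origin on the work surface. World frame = base frame: x ahead of the robot, y to its left, z up, the work surface at z = 0. Lengths are in m, angles in rad, forces in N, time in s.
With the tool pointing down it reaches from about 0.375 to 0.975 m from the base axis. Payload 3.8 kg.
Tool frame: the origin (TCP) lies on the centre line of the jaws, within the pads' length; the fingertips stand 8 mm ahead of it and the grasp point (between the pads) lies 11 mm behind it; z points along the fingers, y is the direction in which the jaws open and shut (so a half turn about z gives the same grasp; the last joint's range is limited). The gripper opens to 85 mm and grips with 20 to 120 N. Pads are 22 mm wide; open, the fingers measure 114 mm over their backs; the gripper's body (76 mm by 85 mm) begins 54 mm behind the grasp point. The pads swing forward as they close: fully open they stand 13 mm farther back than shut.
Start: joints at [1.179, 0.264, 1.604, -0, 1.274, -0.037], TCP at [0.234, 0.633, 0.239] pointing down, gripper open.
Joint ranges: [-2.63, 2.63], [-0.94, 2.18], [0.31, 2.57], [-1.31, 4.45], [0, 2.66], [-2.55, 2.55]. Speed limits (rad/s): [2.57, 2.57, 3.14, 3.14, 3.14, 3.14].

INTERFACE

Orientations are given as a rotation vector (axis times angle).
In Python, from workcell import * gives the robot as it stands.
- The arm moves only by the tool play_rows, never from a script. Its arguments are lists of equal length, an entry for each row: "slide": the shift along the tool's x, y, z in cm, a list of three; "delta_rot": the turn, a rotation vector about the tool's x, y, z in rad, a list of three. In form: {"slide": [[x, y, z], ...], "delta_rot": [[wx, wy, wz], ...]}. A call has 1 to 12 rows; each row is the pose to reach, as a shift and turn from the pose measured when the call began, along the tool's axes at that moment; what a row does not reach only later rows make up. A row lasts 1/12 s, in which the tool goes at most 41.7 mm and 7.16 degrees, less where a joint would pass 70% of its speed; a pose out of reach is approached as far as the arm can. A call with a gripper value outside its range is refused whole. "hand" is the opening, from 0 (shut) to 1 (fully open), set as the call begins (left out, the last holds). The fingers move at their own pace and stop on an object; "force" is the grip in N (left out, the last holds). Time passes only in rows, so rows that repeat a pose let the fingers close. It gives the time, the measured TCP pose, the force and the opening at its end, in the units of the state.
- read_state(): the state, without advancing time (a new reading comes with each control period).
- read_camera(name): name is "scene" or "top"; returns a dict with "image" (420x560x3 uint8, red, green, blue), "depth" (420x560 float32, m along the optical axis (not along the pixel's ray), 0 where there is no reading), "fovy" (degrees; the focal length in pixels is half the picture's height over the tangent of half this angle, whatever the lens; pixels are square), "cx", "cy" (the principal point, pixels), "k1" (the pictures are not rectified: a ray, as slopes to the right and down, at radius r is drawn at 1 + k1 r^2 times it, then the intrinsics apply), "world_from_camera" (4x4, takes a point from camera to world coordinates). Camera axes: x right, y up, looking along -z (the intrinsics and any distortion apply to the point x, -y, -z); pixel columns grow to the right and rows downward; lengths in m; the calibration is good to about 2 mm. A picture is of the moment at which its call begins.
- finish_job(): hands the job in, once; it reports no verdict.
Trained networks look in a picture, given as the dict that the camera call returned (one of the last four; its "shot" number tells which), for a name from the list of things; names that differ only in an ending like _2 or _b are one class to them, and where a whole thing is asked for, a point or a joint stands for the part that bears it (a point fixed in the world has none). Each returns a list of dicts, best first, with "conf" (0 to 1); they miss things now and then, are a little off and sometimes report something else, mostly with a low value. They report only what shows in the picture. A call takes as long as a camera call. They do not tell look-alikes from the thing itself.
- spot_in(target, picture): "bbox" ([centre column, centre row, width, height] in pixels, round what is visible of it).
- landmark_of(target, picture): "at" ([column, row] in pixels: a listed point, or the origin of a listed thing).
The state is a dict: "time": time; "q": joint angles; "joint_vel": joint speeds; "joint_torque": joint torques, N m; "tool_pos": TCP position; "tcp_rot": TCP orientation; "wrist_force": force on the tool from outside, world axes, zero at the start; "torque": the same for the moment, N m; "width": opening from 0.0 (shut) to 1.0 (fully open).
Only numpy, scipy, OpenCV 4.12 (cv2) and the standard library are available. Lean on these libraries where they do the work, as an engineer would, in place of code of your own. Each camera call takes 0.05 s, during which the arm holds its last target.

TASK

We are checking the lid spring of the small bench centrifuge: take the brown bottle that was left on its lid and stand it gently, upright, in the grey drip tray. Then raise the lid by its front grip a few degrees past its balance point, so that the spring takes it over, ease it back, and finish while still holding it by the grip, still, about 5 degrees below the balance point, where it would fall shut if you let go. Keep the lid in hand the whole way (do not let it spring up to its stop or drop), and leave the jar, the tube rack and the beaker alone.

Things in the scene. Friction and masses are not known exactly. Their poses are not given: they have to be found in the camera images.
- centrifuge: Cream bench microcentrifuge, fixed: housing 210 mm wide, 230 deep, 128 high. Origin on the bench, 105 mm behind its upright front face; x from front to back (away from the robot at yaw 0), y left, z up. Grey flat lid on top, 196 mm wide, 178 deep, 14 thick, with a flush round window; closed, its top is 144 mm above the bench, its front edge at x = -100 mm.
- lid_angle (a joint): Lid opening in rad: 0 shut (the start), 1.5 at the stop; the front edge rises. No catch. Over-centre spring: below the balance point at 0.80 rad (46 degrees) the lid is pulled shut, above it is pulled up to the stop. Lifting at the grip takes about 5 N when shut, falling steadily to 0 at the balance point; 0.09 rad (5 degrees) from it the pull is about 0.7 N, so it will not stay there by itself.
- lid: The centrifuge's lid with its grip. Origin on the middle of the hinge axis at the back: 137 mm above the bench, x = 90 mm in the centrifuge's frame; y along the axis, to the left. Shut, its axes are parallel to the centrifuge's; they turn with the lid: -x towards the front grip, z out of the top. A short strut on each side, outside the housing near the hinge, springs it.
- lid_grip (a point): Middle of the lid's front grip: a grey tab in the plane of the lid, 34 mm wide (y), 12 thick, sticking out 43 mm from the middle of the lid's front edge. The point is 28 mm out from that edge, 218 mm from the hinge axis, 136 mm above the bench when shut, 50 mm free below. Axes as the lid's. Pinch it across its width from above, a finger on either side; it may turn between the fingers.
- bottle: Brown glass bottle, white screw cap, blank label, about 0.18 kg: body 48 mm across up to 56 mm high, then shoulder and cap (32 mm across); 95 mm high. Origin at the centre of its underside, z up its axis. Starts standing on the shut lid, within 60 mm of its middle.
- tray: Grey plastic drip tray, fixed to the bench left or right of the centrifuge: 220 by 160 mm outside, walls 4 mm thick, 24 high, floor 4 mm thick. Origin at the centre of its underside, x along the 220 mm side, away from the robot. The half towards the robot (negative x) is free, the jar stands in the other.
- jar: Bystander: cream plastic jar with a wide white cap, 56 mm across, 80 high, in the far half of the tray. Origin at the centre of its underside.
- rack: Bystander: aluminium test-tube rack with 12 capped tubes, 200 by 70 mm, 115 high, on the other side of the centrifuge from the tray. Origin at the centre of its underside, x along its length.
- beaker: Bystander: small clear plastic beaker, 60 mm across, 70 high, on the robot's side of the rack. Origin at the centre of its underside.
Not all that is in view belongs to the job. What is shaped like the bottle but blue or pink is not meant.

How it is judged:
On the way, in this order (a step that is already met when the one before it is completed fails the run):
1. the bottle stands upright on the floor of the tray, let go, and the lid is still shut (x of bottle in the frame of tray between -0.085 and 0.085 m and y of bottle in the frame of tray between -0.055 and 0.055 m and z of bottle in the frame of tray below 0.008 m and angle between bottle's own z axis and vertical below 0.08 rad and linear speed of bottle below 0.03 m/s and contact force between bottle and the fingers below 0.05 N and value of joint lid_angle below 0.1 rad), for 0.3 s.
2. the lid is raised past its balance point, by its grip (value of joint lid_angle above 0.83 rad and contact force between lid and the fingers above 0.1 N and distance between the grasp point and lid_grip below 0.06 m), for 0.1 s.
At the end, for the whole second after the job is handed in: The fingers still hold the lid at its grip (within 60 mm of its middle), and the lid stays at rest (under 0.05 rad/s) 0.025 to 0.18 rad (1.5 to 10 degrees) below the balance point, at 0.62 to 0.775 rad; the bottle stands upright (within 0.08 rad) on the floor of the tray (value of joint lid_angle between 0.62 and 0.775 rad and velocity of joint lid_angle between -0.05 and 0.05 rad/s and contact force between lid and the fingers above 0.1 N and contact force between lid and bottle below 0.05 N and x of bottle in the frame of tray between -0.085 and 0.085 m and y of bottle in the frame of tray between -0.055 and 0.055 m and z of bottle in the frame of tray below 0.008 m and angle between bottle's own z axis and vertical below 0.08 rad and linear speed of bottle below 0.03 m/s and distance between the grasp point and lid_grip below 0.06 m); the arm keeps its last pose, push and grip.
It fails at once if the lid gets away upwards (over 1.2 rad, 23 degrees past the balance point, or opening faster than 2.5 rad/s) (value of joint lid_angle above 1.2 rad or velocity of joint lid_angle above 2.5 rad/s).
It fails at once if the lid is let drop (closing faster than 2 rad/s) (velocity of joint lid_angle below -2 rad/s).
It fails at once if the bottle is tipped over (angle between bottle's own z axis and vertical above 0.7 rad).
It fails at once if the bottle is dropped or banged into the tray (over 40 N) (contact force between bottle and tray above 40 N).
It fails at once if the jar, the rack or the beaker is moved over 25 mm (distance of any of jar, rack, beaker from where it was at the start of the episode above 0.025 m).
It also fails if it takes over 58 s, if anything falls off the work surface, if the arm or the gripper's body presses on something with over 40 N, if the wrist force passes 120 N, or if a joint passes its speed limit or range.

## Working session

There is one attempt and no reset: what is moved stays moved. The work goes in short steps, Python scripts to look and compute and a tool call to move; the robot and the scene stay as the last step left them, time stands still between calls to the robot, and variables do not carry over. Pictures are saved under pics/ and viewed, and the job is handed in when it is done.

Besides the shell and the picture viewer there is one more tool, called after "Emit:" in YAML: its name, and indented under it one key for each argument. play_rows: Moves the arm, as the interface text tells. Its arguments: {"type":"object","properties":{"slide":{"type":"array"},"delta_rot":{"type":"array"},"hand":{"type":"number"},"force":{"type":"number"}},"required":["slide","delta_rot"]}

```bash
mkdir -p pics; ls; cat > h.py <<'E'
from workcell import *
import numpy as np, cv2
from scipy.spatial.transform import Rotation as R
def intr(p):
    h,w=p["image"].shape[:2]; f=h/2/np.tan(np.radians(p["fovy"])/2)
    return f,p["cx"],p["cy"],p["k1"]
def cloud(p):
    f,cx,cy,k=intr(p); h,w=p["depth"].shape
    K=np.array([[f,0,cx],[0,f,cy],[0,0,1.]])
    u,v=np.meshgrid(np.arange(w),np.arange(h))
    pts=np.stack([u,v],-1).reshape(-1,1,2).astype(float)
    n=cv2.undistortPoints(pts,K,np.array([k,0,0,0.]))[:,0]
    d=p["depth"].reshape(-1).astype(float)
    c=np.stack([n[:,0]*d,-n[:,1]*d,-d,np.ones_like(d)],-1)
    return (c@np.array(p["world_from_camera"]).T)[:,:3].reshape(h,w,3)
def save(p,name): cv2.imwrite(f"pics/{name}.png",p["image"][:,:,::-1])
E
python3 - <<'E'
from h import *
s=read_state(); print(s)
for n in ["scene","top"]:
    p=read_camera(n); save(p,n+"0"); C=cloud(p)
    print(n,p["fovy"],p["k1"],np.round(p["world_from_camera"],3).tolist())
    np.savez(n+"0.npz",C=C,im=p["image"],d=p["depth"])
    for t in ["bottle","tray","centrifuge","lid","lid_grip","jar","rack","beaker"]:
        a=spot_in(t,p)[:2]; b=landmark_of(t,p)[:2]
        print(t,[(np.round(x["bbox"]),round(x["conf"],2)) for x in a],[(np.round(x["at"]),round(x["conf"],2), C[int(x["at"][1]),int(x["at"][0])].round(3)) for x in b])
E
```

```text
pics
{'time': 0.0, 'q': array([ 1.17908463e+00,  2.64731989e-01,  1.60538271e+00, -3.87059665e-06,
        1.27369116e+00, -3.69118342e-02]), 'joint_vel': array([ 0.00196519,  0.00180141, -0.00088316,  0.00041204,  0.0002904 ,
       -0.000414  ]), 'joint_torque': array([ 4.96079501e-04, -5.15098894e+01, -3.67318904e+01,  2.67577235e-05,
        1.29862136e-02,  9.94381963e-06]), 'tool_pos': array([0.23423437, 0.6322939 , 0.23797156]), 'tcp_rot': array([-0.5543152 , -3.09182681,  0.00339769]), 'wrist_force': array([-0.22129581,  0.74970193,  0.44504754]), 'torque': array([-0.0048912 ,  0.01610871,  0.01339203]), 'width': 0.9981466780250521}
scene 46.73847508583145 -0.13025730158817328 [[-0.492, -0.517, 0.7, 1.447], [0.87, -0.271, 0.411, 0.552], [-0.023, 0.812, 0.583, 0.86], [0.0, 0.0, 0.0, 1.0]]
bottle [(array([250., 191.,  19.,  39.]), 0.89), (array([193., 227.,  18.,  34.]), 0.8)] [(array([246., 206.]), 0.96, array([ 0.628, -0.03 ,  0.154])), (array([191., 238.]), 0.88, array([ 0.673, -0.192,  0.021]))]
tray [(array([388., 264.,  85.,  71.]), 0.74), (array([390., 269.,  26.,  40.])
[... 1341 characters left out ...]
4, array([0.544, 0.319, 0.061]))]
centrifuge [(array([286., 179., 112., 118.]), 0.75)] [(array([285., 185.]), 0.75, array([ 0.568, -0.016,  0.144]))]
lid [(array([284., 180.,  99., 111.]), 0.61)] [(array([284., 130.]), 0.98, array([ 0.69 , -0.016,  0.142]))]
lid_grip [(array([286., 182., 103., 108.]), 0.76)] [(array([292., 228.]), 0.72, array([ 0.473, -0.028,  0.14 ]))]
jar [(array([141., 198.,  23.,  19.]), 0.84)] [(array([147., 203.]), 0.64, array([0.542, 0.318, 0.056]))]
rack [(array([408., 211.,  36.,  81.]), 0.75)] [(array([402., 219.]), 0.79, array([ 0.494, -0.288,  0.081]))]
beaker [(array([415., 282.,  33.,  25.]), 0.71)] [(array([409., 281.]), 0.82, array([ 0.341, -0.323,  0.003]))]
```

View pics/scene0.png

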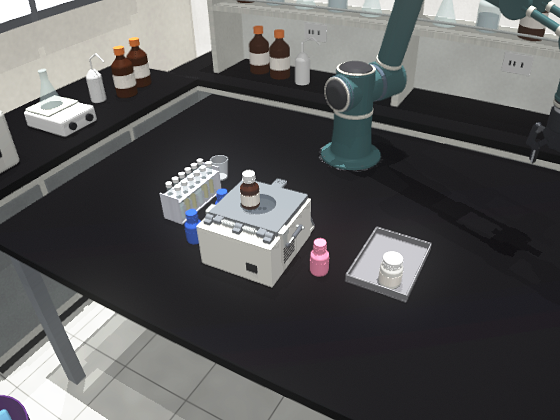

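View pics/top0.png

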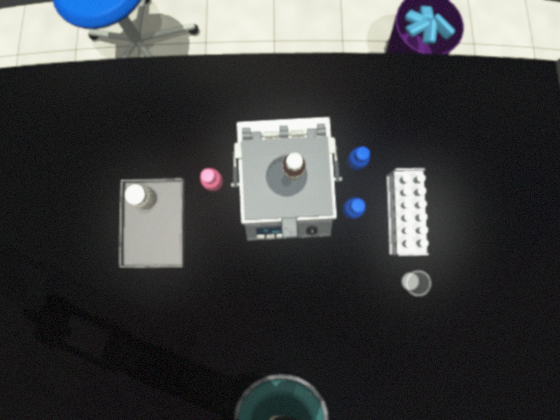

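The brown bottle stands on the lid at scene (250,190) / top (294,163). The tray is on the left at top (152,224), with the jar in its far half at (139,197), and the grip is at top (290,228). The blue and pink bottles are look-alikes. Next I'll measure these precisely from depth.

```bash
python3 - <<'E'
from h import *
for n in ["top","scene"]:
    z=np.load(n+"0.npz"); C=z["C"]; im=z["im"].astype(int); P=C.reshape(-1,3); I=im.reshape(-1,3)
    ok=z["d"].reshape(-1)>0
    def rep(name,m):
        m=m&ok; Q=P[m]
        if len(Q)<4: print(name,len(Q));return
        (c,s,a)=cv2.minAreaRect(Q[:,:2].astype(np.float32))
        print(n,name,len(Q),"mean",Q.mean(0).round(4),"lo",Q.min(0).round(3),"hi",Q.max(0).round(3),"rect",np.round(c,4),np.round(s,3),round(a,1))
    near=(abs(P[:,0]-.6)<.15)&(abs(P[:,1]+.02)<.13)
    rep("cap top",near&(P[:,2]>.232)&(P[:,2]<.25))
    rep("cap",near&(P[:,2]>.212)&(P[:,2]<.25))
    rep("body",near&(P[:,2]>.155)&(P[:,2]<.205))
    rep("lid",near&(P[:,2]>.138)&(P[:,2]<.15))
    g=(P[:,0]<.492)&(P[:,0]>.4)&(abs(P[:,1]+.02)<.05)&(P[:,2]>.13)&(P[:,2]<.16)
    rep("grip",g)
    t=(P[:,0]>.35)&(P[:,0]<.65)&(P[:,1]>.2)&(P[:,1]<.45)
    rep("tray rim",t&(P[:,2]>.016)&(P[:,2]<.03))
    rep("jar",t&(P[:,2]>.04)&(P[:,2]<.1)&(P[:,1]>.24))
    rep("jarcap",t&(P[:,2]>.074)&(P[:,2]<.1)&(P[:,1]>.24))
    rep("pink",(P[:,0]>.5)&(P[:,0]<.7)&(P[:,1]>.1)&(P[:,1]<.22)&(P[:,2]>.03)&(I[:,0]>I[:,1]+60))
E
```

```text
top cap top 186 mean [ 0.5998 -0.034   0.2379] lo [ 0.586 -0.05   0.232] hi [ 0.616 -0.02   0.243] rect [ 0.6002 -0.0342] [0.03  0.029] 66.6
top cap 212 mean [ 0.5988 -0.0338  0.2365] lo [ 0.586 -0.05   0.219] hi [ 0.616 -0.018  0.243] rect [ 0.5999 -0.0337] [0.03  0.031] 27.2
top body 201 mean [ 0.5889 -0.0315  0.1914] lo [ 0.577 -0.058  0.156] hi [ 0.618 -0.01   0.205] rect [ 0.5967 -0.0335] [0.048 0.039] 85.1
top lid 7585 mean [ 0.5863 -0.0181  0.1431] lo [ 0.454 -0.129  0.138] hi [0.707 0.096 0.149] rect [ 0.5784 -0.0194] [0.251 0.225] 2.4
top grip 277 mean [ 0.4725 -0.0234  0.1412] lo [ 0.454 -0.041  0.13 ] hi [0.491 0.013 0.147] rect [ 0.4725 -0.0138] [0.055 0.037] 89.4
top tray rim 635 mean [0.5024 0.322  0.0223] lo [0.384 0.237 0.016] hi [0.605 0.401 0.029] rect [0.4943 0.319 ] [0.22  0.163] 0.2
top jar 472 mean [0.5562 0.3337 0.0741] lo [0.532 0.312 0.04 ] hi [0.584 0.363 0.088] rect [0.5578 0.3373] [0.05  0.052] 33.3
top jarcap 318 mean [0.5578 0.3386 0.0828] lo [0.536 0.316 0.074] hi [0.581 0.363 0.088] rect [0.5582 0.3393] [0.047 0.045] 88.5
top pink 277 mean [0.5939 0.16
[... 611 characters left out ...]
] rect [ 0.5821 -0.0167] [0.255 0.22 ] 1.9
scene grip 95 mean [ 0.474  -0.0207  0.1389] lo [ 0.451 -0.041  0.131] hi [ 0.492 -0.004  0.143] rect [ 0.4718 -0.0219] [0.041 0.036] 5.0
scene tray rim 625 mean [0.5214 0.3271 0.0209] lo [0.383 0.238 0.016] hi [0.611 0.4   0.03 ] rect [0.4971 0.3189] [0.227 0.161] 0.3
scene jar 533 mean [0.572  0.344  0.0688] lo [0.536 0.313 0.04 ] hi [0.591 0.37  0.087] rect [0.5656 0.3421] [0.051 0.052] 54.8
scene jarcap 258 mean [0.5648 0.3422 0.082 ] lo [0.536 0.317 0.074] hi [0.586 0.366 0.087] rect [0.5628 0.3414] [0.046 0.048] 44.2
scene pink 357 mean [0.6143 0.1714 0.059 ] lo [0.581 0.145 0.03 ] hi [0.629 0.19  0.094] rect [0.6086 0.168 ] [0.041 0.046] 30.7
```

```bash
cat >> h.py <<'E'
def plan(pos,yaw,s=None):
    """pos of TCP world; tool down, tool y axis at angle yaw from world y. prints slide cm & rot"""
    s=s or read_state(); R0=R.from_rotvec(s["tcp_rot"])
    best=None
    for k in (0,np.pi):
        t=R.from_euler('z',yaw+k)*R.from_matrix(np.diag([-1,1,-1.]))
        w=(R0.inv()*t).as_rotvec()
        if best is None or np.linalg.norm(w)<np.linalg.norm(best): best=w
    print("slide",(R0.inv().apply(np.array(pos)-s["tool_pos"])*100).round(2),"rot",best.round(3))
    print("axes x,y,z in world",R0.as_matrix().T.round(3).tolist())
E
python3 - <<'E'
from h import *
z=np.load("top0.npz"); C=z["C"]; P=C.reshape(-1,3); ok=z["d"].reshape(-1)>0
L=ok&(abs(P[:,2]-.143)<.006)
# side edges: per x-bin min and max y
for sgn in (-1,1):
    xs=[];ys=[]
    for x in np.arange(.5,.63,.006):
        m=L&(abs(P[:,0]-x)<.004)&(abs(P[:,1]+.015)<.105)
        y=P[m,1]; xs.append(x); ys.append(y.max() if sgn>0 else y.min())
    a=np.polyfit(xs,ys,1); print(sgn,np.degrees(np.arctan(a[0])),np.polyval(a,.58),np.std(np.polyval(a,xs)-ys))
for x in np.arange(.452,.50,.003):
    m=L&(abs(P[:,0]-x)<.002)&(abs(P[:,1]+.023)<.12)
    y=P[m,1]
    if len(y): print(round(x,3),len(y),y.min().round(4),y.max().round(4),np.median(y).round(4))
plan([.602,-.0335,.30],0.04)
E
```

```text
-1 1.9124339333232938 -0.11674082795519324 0.0006991895461167825
1 3.6209061383138677 0.0787791685087004 0.0015361345790738427
0.452 11 -0.0343 -0.0104 -0.0235
0.455 26 -0.0387 -0.0082 -0.0235
0.458 21 -0.0409 -0.0082 -0.0212
0.461 32 -0.041 -0.0083 -0.0246
0.464 32 -0.0412 -0.0083 -0.0247
0.467 26 -0.039 -0.0106 -0.0258
0.47 30 -0.039 -0.0084 -0.0237
0.473 24 -0.039 -0.0084 -0.0204
0.476 28 -0.0391 -0.0085 -0.0238
0.479 29 -0.0392 -0.0085 -0.0238
0.482 18 -0.0393 -0.0086 -0.0227
0.485 31 -0.0393 -0.0064 -0.0239
0.488 30 -0.0393 -0.0065 -0.0228
0.491 28 -0.0393 0.0741 -0.0207
0.494 85 -0.0393 0.0741 0.0217
0.497 131 -0.0963 0.0743 0.0043
slide [-57.62 -49.72  -6.07] rot [-0.     0.    -0.395]
axes x,y,z in world [[-0.938, 0.347, -0.0], [0.347, 0.938, -0.0], [-0.0, -0.0, -1.0]]
```

```bash
python3 -c "
import cv2;i=cv2.imread('pics/top0.png')[100:250,220:360];cv2.imwrite('pics/c.png',cv2.resize(i,None,fx=4,fy=4))"
```

```text
(no output)
```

View pics/c.png

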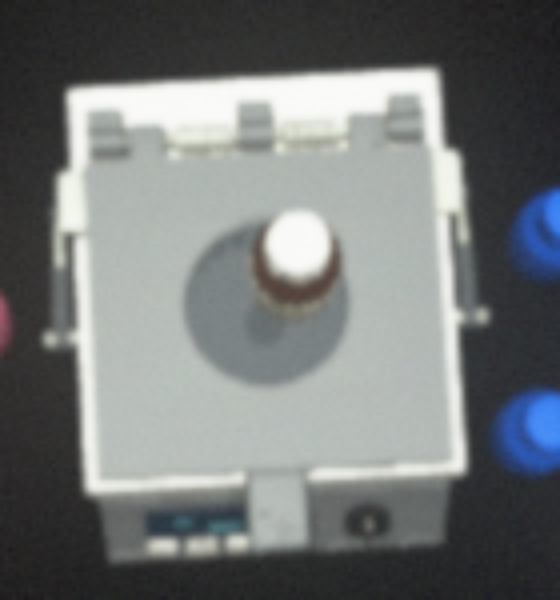

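The centrifuge yaw is about +0.045 rad and the grip point is about (0.466, -0.024). The bottle axis is about (0.602, -0.0335). I'm moving above the bottle.

Emit:
play_rows:
  slide:
    - [-57.6, -49.7, -6.1]
    - [-57.6, -49.7, -6.1]
    - [-57.6, -49.7, -6.1]
    - [-57.6, -49.7, -6.1]
    - [-57.6, -49.7, -6.1]
    - [-57.6, -49.7, -6.1]
    - [-57.6, -49.7, -6.1]
    - [-57.6, -49.7, -6.1]
    - [-57.6, -49.7, -6.1]
    - [-57.6, -49.7, -6.1]
    - [-57.6, -49.7, -6.1]
    - [-57.6, -49.7, -6.1]
  delta_rot:
    - [0, 0, -0.395]
    - [0, 0, -0.395]
    - [0, 0, -0.395]
    - [0, 0, -0.395]
    - [0, 0, -0.395]
    - [0, 0, -0.395]
    - [0, 0, -0.395]
    - [0, 0, -0.395]
    - [0, 0, -0.395]
    - [0, 0, -0.395]
    - [0, 0, -0.395]
    - [0, 0, -0.395]
  hand: 1

```text
time: 2.7
tool_pos: [0.4758, 0.1947, 0.2799]
tcp_rot: [-0.063, 3.14, 0.001]
wrist_force: [-0.1, 0.6, 0.5]
width: 1.003
```

```bash
python3 - <<'E'
from h import *
plan([.602,-.0335,.30],0.04)
E
```

```text
slide [-11.69 -23.31  -2.01] rot [0.    0.001 0.   ]
axes x,y,z in world [[-0.999, -0.04, -0.001], [-0.04, 0.999, 0.0], [0.001, 0.0, -1.0]]
```

Emit:
play_rows:
  slide:
    - [-11.7, -23.3, -2.0]
    - [-11.7, -23.3, -2.0]
    - [-11.7, -23.3, -2.0]
    - [-11.7, -23.3, -2.0]
    - [-11.7, -23.3, -2.0]
    - [-11.7, -23.3, -2.0]
    - [-11.7, -23.3, -2.0]
    - [-11.7, -23.3, -2.0]
    - [-11.7, -23.3, -2.0]
  delta_rot:
    - [0, 0, 0]
    - [0, 0, 0]
    - [0, 0, 0]
    - [0, 0, 0]
    - [0, 0, 0]
    - [0, 0, 0]
    - [0, 0, 0]
    - [0, 0, 0]
    - [0, 0, 0]

```text
time: 3.45
tool_pos: [0.602, -0.0338, 0.2996]
tcp_rot: [-0.06, 3.141, 0.002]
wrist_force: [-0.8, -0.2, 0.0]
width: 1.005
```

```bash
python3 - <<'E'
from h import *
plan([.602,-.0335,.184],0.045)
p=read_camera("scene"); save(p,"s1"); 
i=p["image"][120:300,150:390,::-1]; cv2.imwrite("pics/s1c.png",cv2.resize(i,None,fx=3,fy=3))
print(read_state()["tool_pos"])
E
```

```text
slide [ 0.    0.02 11.56] rot [ 0.001  0.    -0.007]
axes x,y,z in world [[-0.999, -0.038, -0.0], [-0.038, 0.999, 0.001], [0.0, 0.001, -1.0]]
[ 0.60157881 -0.03284782  0.29954017]
```

View pics/s1c.png

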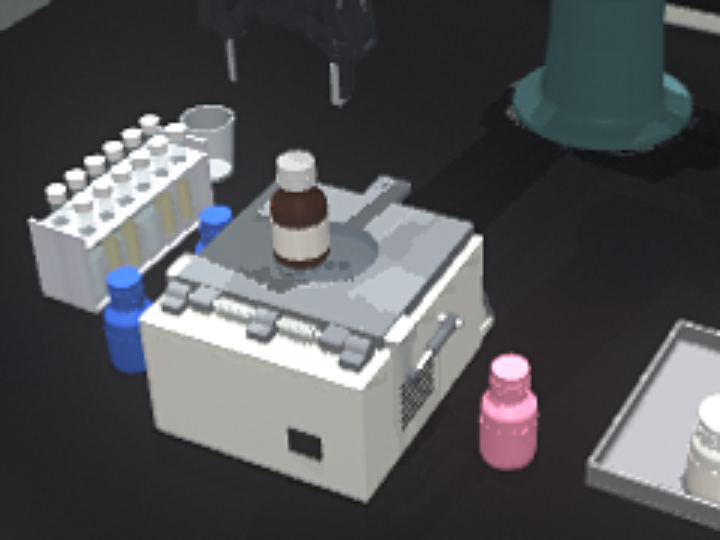

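The open fingers are above the bottle and centred on it in the image (crop at ~(285,80), bottle (297,210)). I'm descending and gripping.

Emit:
play_rows:
  slide:
    - [0, 0, 2.0]
    - [0, 0, 4.0]
    - [0, 0, 6.0]
    - [0, 0, 8.0]
    - [0, 0, 10.0]
    - [0, 0, 11.0]
    - [0, 0, 11.5]
    - [0, 0, 11.5]
    - [0, 0, 11.5]
  delta_rot:
    - [0, 0, 0]
    - [0, 0, 0]
    - [0, 0, 0]
    - [0, 0, 0]
    - [0, 0, 0]
    - [0, 0, 0]
    - [0, 0, 0]
    - [0, 0, 0]
    - [0, 0, 0]

```text
time: 4.25
tool_pos: [0.6019, -0.032, 0.1854]
tcp_rot: [-0.064, 3.14, 0.002]
wrist_force: [0.3, -0.0, -0.7]
width: 1.002
```

Emit:
play_rows:
  slide:
    - [0, 0, 0]
    - [0, 0, 0]
    - [0, 0, 0]
    - [0, 0, 0]
    - [0, 0, 0]
    - [0, 0, 0]
    - [0, 0, 0]
  delta_rot:
    - [0, 0, 0]
    - [0, 0, 0]
    - [0, 0, 0]
    - [0, 0, 0]
    - [0, 0, 0]
    - [0, 0, 0]
    - [0, 0, 0]
  hand: 0
  force: 30

```text
time: 4.83
tool_pos: [0.6028, -0.0323, 0.187]
tcp_rot: [-0.064, 3.137, 0.001]
wrist_force: [-0.9, -0.1, 6.3]
width: 0.548
```

```bash
python3 - <<'E'
from h import *
s=read_state();print(s["width"],s["wrist_force"],s["tool_pos"])
p=read_camera("scene"); save(p,"s2"); 
i=p["image"][120:300,150:390,::-1]; cv2.imwrite("pics/s2c.png",cv2.resize(i,None,fx=3,fy=3))
E
```

```text
0.5478696707965438 [-0.86077402 -0.07268654  6.25761101] [ 0.6028034  -0.03233206  0.18704063]
```

View pics/s2c.png

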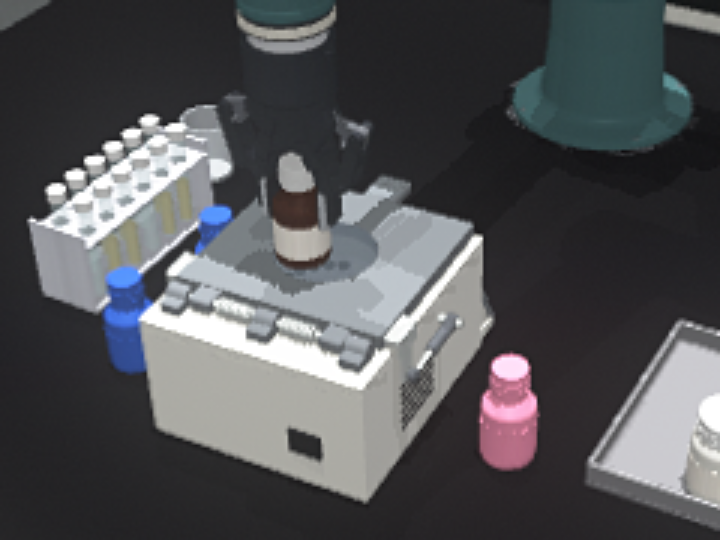

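The grip is good: width 0.548 is about 47 mm on the 48 mm body. I'm lifting it and carrying it to the tray.

Emit:
play_rows:
  slide:
    - [0, 0, -0.5]
    - [0, 0, -1.5]
    - [0, 0, -3.0]
    - [0, 0, -4.5]
    - [0, 0, -6.0]
    - [0, 0, -7.0]
    - [0, 0, -7.0]
  delta_rot:
    - [0, 0, 0]
    - [0, 0, 0]
    - [0, 0, 0]
    - [0, 0, 0]
    - [0, 0, 0]
    - [0, 0, 0]
    - [0, 0, 0]
  force: 40

```text
time: 5.47
tool_pos: [0.6041, -0.0325, 0.2603]
tcp_rot: [-0.064, 3.133, 0.001]
wrist_force: [0.6, 0.2, -0.1]
width: 0.544
```

```bash
python3 - <<'E'
from h import *
s=read_state();print(s["width"],s["wrist_force"],s["tool_pos"])
plan([.442,.319,.25],0.0)
E
```

```text
0.5444697365622394 [ 0.5556726   0.15794412 -0.08591809] [ 0.60405143 -0.03248525  0.26028247]
slide [14.77 35.78  0.92] rot [0.001 0.008 0.041]
axes x,y,z in world [[-0.999, -0.041, -0.008], [-0.041, 0.999, 0.0], [0.008, 0.001, -1.0]]
```

```bash
python3 - <<'E'
from h import *
p=read_camera("scene"); 
i=p["image"][120:300,150:390,::-1]; cv2.imwrite("pics/s3c.png",cv2.resize(i,None,fx=3,fy=3))
s=read_state();print(s["width"],s["wrist_force"],s["tool_pos"],s["tcp_rot"])
E
```

```text
0.5410765984537799 [-0.14981012 -0.05289953 -1.78311599] [ 0.60338044 -0.03247955  0.25866102] [-6.35689515e-02  3.13463461e+00  1.01593023e-03]
```

View pics/s3c.png

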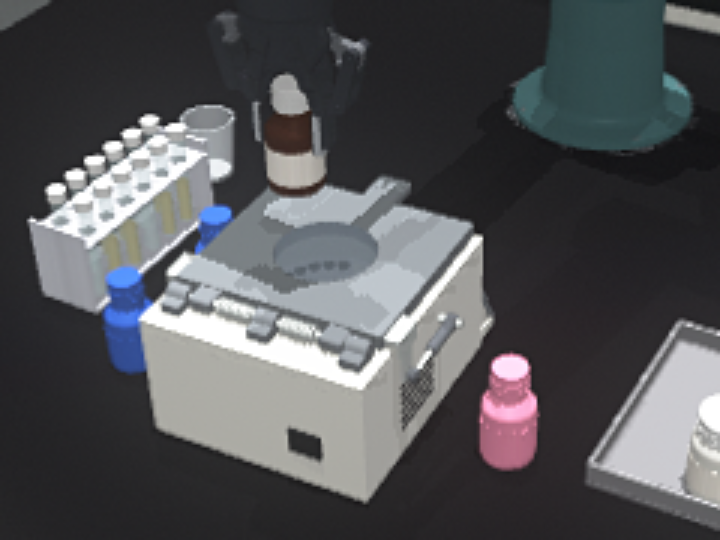

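The bottle is held upright clear of the lid (load 1.8 N). Carrying it to the tray.

Emit:
play_rows:
  slide:
    - [0.5, 1.2, 0]
    - [1.5, 3.6, 0]
    - [2.8, 6.8, 0]
    - [4.1, 10.0, 0]
    - [5.5, 13.3, 0]
    - [6.9, 16.7, 0]
    - [8.3, 20.1, 0]
    - [9.7, 23.5, 0]
    - [11.1, 26.9, 0]
    - [12.4, 30.0, 0]
    - [13.5, 32.7, 0]
    - [14.3, 34.6, 0]
  delta_rot:
    - [0, 0, 0.01]
    - [0, 0, 0.01]
    - [0, 0, 0.02]
    - [0, 0, 0.02]
    - [0, 0, 0.03]
    - [0, 0, 0.03]
    - [0, 0, 0.04]
    - [0, 0, 0.04]
    - [0, 0, 0.04]
    - [0, 0, 0.04]
    - [0, 0, 0.04]
    - [0, 0.007, 0.04]

```text
time: 6.52
tool_pos: [0.4441, 0.3093, 0.2564]
tcp_rot: [0.004, -3.138, -0.0]
wrist_force: [0.5, -0.5, -0.7]
width: 0.543
```

Emit:
play_rows:
  slide:
    - [0.3, 0.8, 0]
    - [0.3, 1.0, 0]
    - [0.3, 1.0, 0]
  delta_rot:
    - [0, 0, 0]
    - [0, 0, 0]
    - [0, 0, 0]

```text
time: 6.77
tool_pos: [0.4407, 0.3191, 0.2554]
tcp_rot: [0.006, -3.137, 0.002]
wrist_force: [-0.2, -0.3, -2.0]
width: 0.542
```

```bash
python3 - <<'E'
from h import *
plan([.442,.319,.08],0.0)
p=read_camera("scene"); C=cloud(p)
i=p["image"][100:320,280:500,::-1]; cv2.imwrite("pics/s4c.png",cv2.resize(i,None,fx=3,fy=3,interpolation=cv2.INTER_CUBIC)[:600])
s=read_state();print(s["width"],s["wrist_force"],s["tool_pos"],s["tcp_rot"])
for t in spot_in("bottle",p): print(t)
q=C.reshape(-1,3); m=(np.linalg.norm(q[:,:2]-s["tool_pos"][:2],axis=1)<.045)&(q[:,2]>.12)&(q[:,2]<.23)
for z in np.arange(.18,.23,.004):
    k=m&(abs(q[:,2]-z)<.002); print(round(z,3),k.sum(), q[k].mean(0).round(3) if k.sum() else "")
E
```

```text
slide [-2.000e-01  1.000e-02  1.754e+01] rot [-0.001 -0.004  0.004]
axes x,y,z in world [[-1.0, -0.004, 0.004], [-0.004, 1.0, -0.001], [-0.004, -0.001, -1.0]]
0.544172788492767 [ 0.84322821 -0.50902593 -2.84798355] [0.44113669 0.31852248 0.25565599] [ 3.96791533e-03 -3.13768378e+00  1.98921266e-03]
{'bbox': [318.9, 258.8, 20.4, 37.5], 'conf': 0.73}
{'bbox': [407.8, 172.6, 25.9, 40.0], 'conf': 0.68}
{'bbox': [191.8, 226.2, 16.7, 36.7], 'conf': 0.67}
{'bbox': [221.6, 193.7, 13.9, 10.0], 'conf': 0.47}
0.18 0 
0.184 0 
0.188 0 
0.192 0 
0.196 0 
0.2 0 
0.204 0 
0.208 1 [0.46  0.315 0.21 ]
0.212 17 [0.459 0.323 0.213]
0.216 30 [0.456 0.325 0.216]
0.22 23 [0.459 0.323 0.22 ]
0.224 25 [0.458 0.322 0.224]
0.228 30 [0.459 0.323 0.228]
```

View pics/s4c.png

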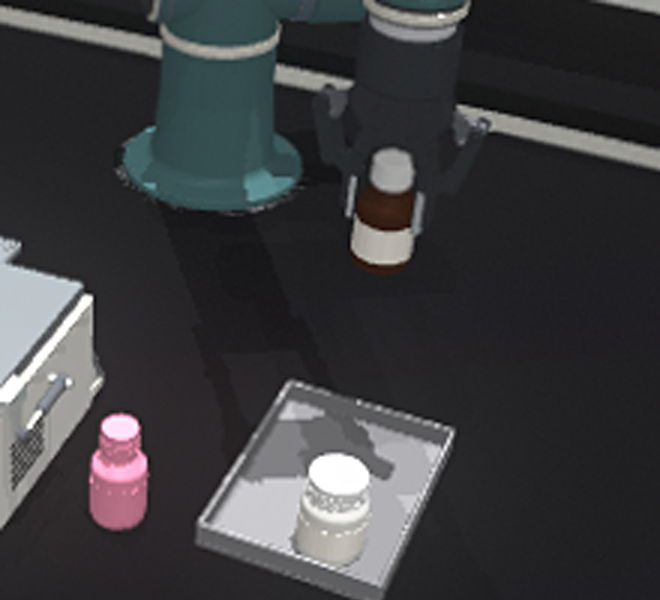

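The bottle hangs upright over the free half. Its underside is about 44 mm below the TCP, so I expect contact near TCP z 0.048. I'm lowering it.

Emit:
play_rows:
  slide:
    - [0, 0, 1.0]
    - [0, 0, 3.0]
    - [0, 0, 5.5]
    - [0, 0, 8.0]
    - [0, 0, 10.5]
    - [0, 0, 13.0]
    - [0, 0, 15.0]
    - [0, 0, 16.5]
    - [0, 0, 17.5]
    - [0, 0, 18.2]
    - [0, 0, 18.8]
    - [0, 0, 18.8]
  delta_rot:
    - [0, 0, 0]
    - [0, 0, 0]
    - [0, 0, 0]
    - [0, -0.004, 0]
    - [0, -0.004, 0]
    - [0, -0.004, 0]
    - [0, -0.004, 0]
    - [0, -0.004, 0]
    - [0, -0.004, 0]
    - [0, -0.004, 0]
    - [0, -0.004, 0]
    - [0, -0.004, 0]

```text
time: 7.87
tool_pos: [0.4406, 0.3174, 0.067]
tcp_rot: [0.002, -3.141, 0.003]
wrist_force: [-0.0, 0.1, -1.6]
width: 0.544
```

Emit:
play_rows:
  slide:
    - [0, 0, 0.4]
    - [0, 0, 0.8]
    - [0, 0, 1.1]
    - [0, 0, 1.3]
    - [0, 0, 1.4]
    - [0, 0, 1.4]
  delta_rot:
    - [0, 0, 0]
    - [0, 0, 0]
    - [0, 0, 0]
    - [0, 0, 0]
    - [0, 0, 0]
    - [0, 0, 0]

```text
time: 8.37
tool_pos: [0.4405, 0.3174, 0.0529]
tcp_rot: [0.002, -3.141, 0.003]
wrist_force: [-0.9, -0.2, -2.0]
width: 0.543
```

Emit:
play_rows:
  slide:
    - [0, 0, 0.1]
    - [0, 0, 0.2]
    - [0, 0, 0.3]
    - [0, 0, 0.3]
  delta_rot:
    - [0, 0, 0]
    - [0, 0, 0]
    - [0, 0, 0]
    - [0, 0, 0]

```text
time: 8.7
tool_pos: [0.4404, 0.3173, 0.0497]
tcp_rot: [0.002, -3.141, 0.003]
wrist_force: [0.2, -0.9, -2.1]
width: 0.541
```

Emit:
play_rows:
  slide:
    - [0, 0, 0.1]
    - [0, 0, 0.2]
    - [0, 0, 0.2]
  delta_rot:
    - [0, 0, 0]
    - [0, 0, 0]
    - [0, 0, 0]

```text
time: 8.95
tool_pos: [0.4402, 0.3172, 0.0475]
tcp_rot: [0.002, -3.14, 0.003]
wrist_force: [-0.6, 0.7, -1.8]
width: 0.546
```

Emit:
play_rows:
  slide:
    - [0, 0, 0.1]
    - [0, 0, 0.2]
    - [0, 0, 0.2]
  delta_rot:
    - [0, 0, 0]
    - [0, 0, 0]
    - [0, 0, 0]

```text
time: 9.2
tool_pos: [0.4406, 0.3174, 0.0473]
tcp_rot: [0.002, -3.141, 0.004]
wrist_force: [-3.3, -4.3, 10.0]
width: 0.543
```

```bash
python3 - <<'E'
from h import *
for k in range(2):
    p=read_camera("scene"); s=read_state();print(s["wrist_force"],s["tool_pos"])
C=cloud(p); q=C.reshape(-1,3)
i=p["image"][180:310,330:470,::-1]; cv2.imwrite("pics/s5c.png",cv2.resize(i,None,fx=4,fy=4,interpolation=cv2.INTER_CUBIC))
E
```

```text
[-4.72645934 -2.21132178 10.05679968] [0.44053836 0.31730808 0.04721869]
[-3.2172209  -2.17515533  9.49043697] [0.44054798 0.31734189 0.04724745]
```

View pics/s5c.png

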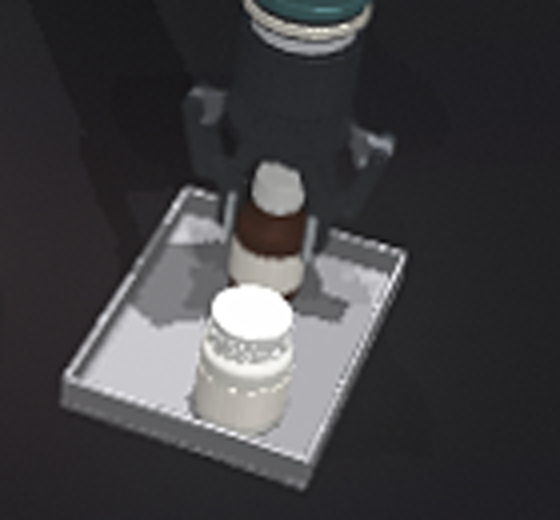

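The bottle touched down at TCP z 0.047 with about 12 N of push. I'm relaxing slightly, releasing and retreating upward.

Emit:
play_rows:
  slide:
    - [0, 0, 0.1]
    - [0, 0, 0.1]
  delta_rot:
    - [0, 0, 0]
    - [0, 0, 0]

```text
time: 9.47
tool_pos: [0.4405, 0.3173, 0.0473]
tcp_rot: [0.002, -3.14, 0.004]
wrist_force: [-2.6, -2.0, 8.6]
width: 0.539
```

Emit:
play_rows:
  slide:
    - [0, 0, 0]
    - [0, 0, 0]
    - [0, 0, 0]
    - [0, 0, 0]
    - [0, 0, 0]
    - [0, 0, 0]
  delta_rot:
    - [0, 0, 0]
    - [0, 0, 0]
    - [0, 0, 0]
    - [0, 0, 0]
    - [0, 0, 0]
    - [0, 0, 0]
  hand: 1

```text
time: 9.97
tool_pos: [0.4405, 0.3173, 0.0471]
tcp_rot: [0.002, -3.14, 0.004]
wrist_force: [0.2, -0.4, 0.7]
width: 0.997
```

```bash
python3 - <<'E'
from h import *
p=read_camera("scene"); s=read_state();print(s["width"],s["wrist_force"],s["tool_pos"])
i=p["image"][180:310,330:470,::-1]; cv2.imwrite("pics/s6c.png",cv2.resize(i,None,fx=4,fy=4,interpolation=cv2.INTER_CUBIC))
E
```

```text
0.9997204958020486 [-0.23952508 -0.3319828   0.80929292] [0.44049553 0.31730908 0.04708798]
```

View pics/s6c.png

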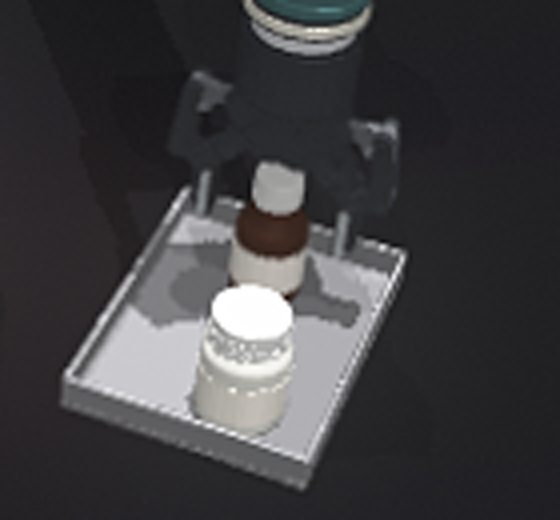

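The bottle stands upright and free between the open fingers. I'm retreating straight up.

Emit:
play_rows:
  slide:
    - [0, 0, -1]
    - [0, 0, -3]
    - [0, 0, -6]
    - [0, 0, -9]
    - [0, 0, -12]
    - [0, 0, -15]
    - [0, 0, -17]
    - [0, 0, -18]
    - [0, 0, -18]
  delta_rot:
    - [0, 0, 0]
    - [0, 0, 0]
    - [0, 0, 0]
    - [0, 0, 0]
    - [0, 0, 0]
    - [0, 0, 0]
    - [0, 0, 0]
    - [0, 0, 0]
    - [0, 0, 0]

```text
time: 10.77
tool_pos: [0.4423, 0.3188, 0.2309]
tcp_rot: [-0.002, 3.138, 0.002]
wrist_force: [0.2, -0.6, 0.2]
width: 0.997
```

```bash
python3 - <<'E'
from h import *
for n in ["scene","top"]:
    p=read_camera(n); save(p,n+"7"); C=cloud(p); q=C.reshape(-1,3)
    np.savez(n+"7.npz",C=C,im=p["image"],d=p["depth"])
    for z0,z1 in ((.03,.055),(.082,.105)):
        k=(abs(q[:,0]-.44)<.045)&(abs(q[:,1]-.317)<.05)&(q[:,2]>z0)&(q[:,2]<z1)
        if k.sum()>3: print(n,z0,k.sum(),q[k].min(0).round(3),q[k].max(0).round(3))
    for t in ["lid_grip","lid","bottle"]:
        print(t,[(np.round(x["at"]),round(x["conf"],2), C[int(x["at"][1]),int(x["at"][0])].round(3)) for x in landmark_of(t,p)[:2]])
    i=p["image"][190:310,330:470] if n=="scene" else p["image"][170:280,100:330]
    cv2.imwrite(f"pics/{n}7c.png",cv2.resize(i[:,:,::-1],None,fx=3,fy=3,interpolation=cv2.INTER_CUBIC))
    m=(q[:,0]<.492)&(q[:,0]>.4)&(abs(q[:,1]+.02)<.05)&(q[:,2]>.136)&(q[:,2]<.15)
    print("grip",q[m].min(0),q[m].max(0),q[m].mean(0))
plan([.463,-.024,.24],.045)
E
```

```text
scene 0.03 143 [0.433 0.294 0.03 ] [0.468 0.342 0.055]
scene 0.082 125 [0.425 0.302 0.082] [0.461 0.333 0.101]
lid_grip [(array([278., 183.]), 0.73, array([ 0.479, -0.025,  0.14 ]))]
lid [(array([238., 225.]), 0.64, array([ 0.692, -0.015,  0.145]))]
bottle [(array([392., 253.]), 0.79, array([0.547, 0.334, 0.083])), (array([196., 237.]), 0.58, array([ 0.667, -0.182,  0.024]))]
grip [ 0.45598881 -0.04034529  0.13622558] [ 0.49182426 -0.00586262  0.14323097] [ 0.47387287 -0.02233863  0.13936396]
top 0.03 63 [0.414 0.291 0.032] [0.463 0.321 0.055]
top 0.082 29 [0.424 0.3   0.082] [0.445 0.322 0.101]
lid_grip [(array([288., 230.]), 0.68, array([ 0.467, -0.021,  0.143]))]
lid [(array([285., 134.]), 0.91, array([ 0.682, -0.016,  0.146]))]
bottle [(array([354., 159.]), 0.78, array([ 0.639, -0.182,  0.063])), (array([212., 179.]), 0.78, array([0.592, 0.155, 0.095]))]
grip [ 0.45365143 -0.04117529  0.13671983] [ 0.49115281 -0.0064331   0.14605777] [ 0.47229759 -0.02370761  0.14127259]
slide [ -2.25 -34.14  -1.33] rot [-0.004 -0.004 -0.044]
axes x,y,z in world [[-1.0, -0.001, 0.004], [-0.001, 1.0, -0.004], [-0.004, -0.004, -1.0]]
```

View pics/scene7c.png

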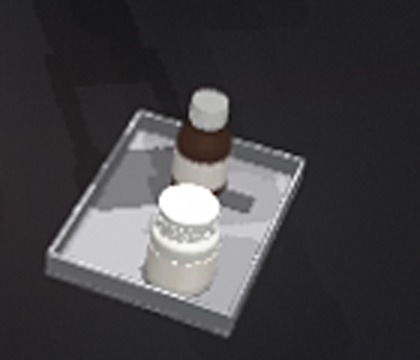

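View pics/top7c.png

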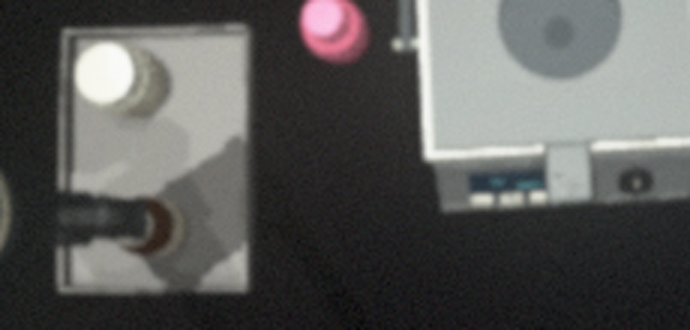

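The bottle stands upright in the tray's near half. Its axis is about (0.442, 0.317) and its top is about 0.100, which matches standing on the floor. Now to the grip.

Emit:
play_rows:
  slide:
    - [-2.2, -34.1, -1.3]
    - [-2.2, -34.1, -1.3]
    - [-2.2, -34.1, -1.3]
    - [-2.2, -34.1, -1.3]
    - [-2.2, -34.1, -1.3]
    - [-2.2, -34.1, -1.3]
    - [-2.2, -34.1, -1.3]
    - [-2.2, -34.1, -1.3]
    - [-2.2, -34.1, -1.3]
    - [-2.2, -34.1, -1.3]
    - [-2.2, -34.1, -1.3]
    - [-2.2, -34.1, -1.3]
  delta_rot:
    - [-0.004, -0.004, -0.044]
    - [-0.004, -0.004, -0.044]
    - [-0.004, -0.004, -0.044]
    - [-0.004, -0.004, -0.044]
    - [-0.004, -0.004, -0.044]
    - [-0.004, -0.004, -0.044]
    - [-0.004, -0.004, -0.044]
    - [-0.004, -0.004, -0.044]
    - [-0.004, -0.004, -0.044]
    - [-0.004, -0.004, -0.044]
    - [-0.004, -0.004, -0.044]
    - [-0.004, -0.004, -0.044]

```text
time: 12.17
tool_pos: [0.4623, -0.0226, 0.2392]
tcp_rot: [0.072, -3.14, -0.002]
wrist_force: [0.6, 0.7, 1.0]
width: 0.999
```

```bash
python3 - <<'E'
from h import *
print(read_state()["tool_pos"])
plan([.464,-.0237,.129],.045)
E
```

```text
[ 0.46226325 -0.02260456  0.23918717]
slide [-0.18 -0.13 11.02] rot [ 0.001 -0.001  0.001]
axes x,y,z in world [[-0.999, -0.046, 0.001], [-0.046, 0.999, 0.001], [-0.001, 0.001, -1.0]]
```

Emit:
play_rows:
  slide:
    - [-0.2, -0.1, 2]
    - [-0.2, -0.1, 4.5]
    - [-0.2, -0.1, 7]
    - [-0.2, -0.1, 9]
    - [-0.2, -0.1, 10.3]
    - [-0.2, -0.1, 11]
    - [-0.2, -0.1, 11]
    - [-0.2, -0.1, 11]
  delta_rot:
    - [0, 0, 0]
    - [0, 0, 0]
    - [0, 0, 0]
    - [0, 0, 0]
    - [0, 0, 0]
    - [0, 0, 0]
    - [0, 0, 0]
    - [0, 0, 0]

```text
time: 12.83
tool_pos: [0.4643, -0.0223, 0.1293]
tcp_rot: [0.075, -3.14, -0.002]
wrist_force: [0.2, 0.5, -0.2]
width: 0.994
```

Emit:
play_rows:
  slide:
    - [0, 0, 0]
    - [0, 0, 0]
    - [0, 0, 0]
    - [0, 0, 0]
    - [0, 0, 0]
    - [0, 0, 0]
    - [0, 0, 0]
    - [0, 0, 0]
  delta_rot:
    - [0, 0, 0]
    - [0, 0, 0]
    - [0, 0, 0]
    - [0, 0, 0]
    - [0, 0, 0]
    - [0, 0, 0]
    - [0, 0, 0]
    - [0, 0, 0]
  hand: 0
  force: 40

```text
time: 13.5
tool_pos: [0.465, -0.0241, 0.1306]
tcp_rot: [-0.075, 3.14, -0.003]
wrist_force: [-2.0, -5.2, 4.9]
width: 0.385
```

```bash
python3 - <<'E'
from h import *
s=read_state();print(s["width"],s["wrist_force"],s["tool_pos"],s["time"])
for n in ["scene","top"]:
    p=read_camera(n)
    i=p["image"][130:280,190:340] if n=="scene" else p["image"][120:270,200:370]
    cv2.imwrite(f"pics/{n}8c.png",cv2.resize(i[:,:,::-1],None,fx=3,fy=3,interpolation=cv2.INTER_CUBIC))
E
```

```text
0.3853617198167429 [-1.95101626 -5.23643256  4.89452324] [ 0.46501773 -0.0240788   0.1306231 ] 13.5
```

View pics/scene8c.png

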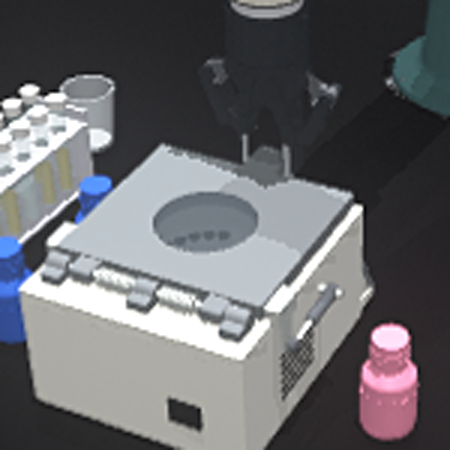

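View pics/top8c.png

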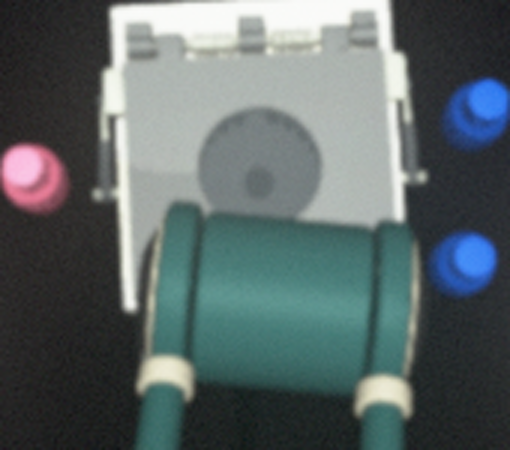

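The tab is gripped (width 0.385, about 33 mm for a 34 mm tab). Raising it along the arc (hinge about (0.684, -0.014, 0.137), radius 0.219) to about 0.4 rad first.

Emit:
play_rows:
  slide:
    - [0, 0, -0.66]
    - [-0.05, 0, -1.53]
    - [-0.13, 0, -2.4]
    - [-0.25, 0, -3.27]
    - [-0.44, 0, -4.35]
    - [-0.68, 0, -5.42]
    - [-0.98, 0, -6.47]
    - [-1.33, 0, -7.51]
    - [-1.73, 0, -8.53]
    - [-1.73, 0, -8.53]
    - [-1.73, 0, -8.53]
  delta_rot:
    - [0, 0, 0]
    - [0, 0, 0]
    - [0, 0, 0]
    - [0, 0, 0]
    - [0, 0, 0]
    - [0, 0, 0]
    - [0, 0, 0]
    - [0, 0, 0]
    - [0, 0, 0]
    - [0, 0, 0]
    - [0, 0, 0]

```text
time: 14.52
tool_pos: [0.4824, -0.0233, 0.2165]
tcp_rot: [-0.075, 3.14, -0.004]
wrist_force: [2.5, -2.1, -5.1]
width: 0.391
```

```bash
cat >> h.py <<'E'
def lidangle(p,t):
    C=cloud(p); q=C.reshape(-1,3)[p["depth"].reshape(-1)>0]
    H=np.array([.684,-.014,.137]); yaw=.045
    u=np.array([np.cos(yaw),np.sin(yaw)]); v=np.array([-u[1],u[0]])
    a=(q[:,:2]-H[:2])@u; b=(q[:,:2]-H[:2])@v; z=q[:,2]-H[2]
    # lid-frame coords at angle guess
    for k in range(8):
        r=-a*np.cos(t)+z*np.sin(t); h=a*np.sin(t)+z*np.cos(t)
        m=(r>.04)&(r<.175)&(abs(b)<.09)&(abs(h-.007)<(.03 if k<4 else .01))
        c=np.polyfit(r[m],h[m],1); t+=np.arctan(c[0])
    return t,m.sum(),np.median(h[m])
E
python3 - <<'E'
from h import *
p=read_camera("scene"); s=read_state();print(s["width"],s["wrist_force"],s["tool_pos"],s["tcp_rot"])
print(lidangle(p,.4))
i=p["image"][90:280,190:380]
cv2.imwrite(f"pics/scene9c.png",cv2.resize(i[:,:,::-1],None,fx=3,fy=3,interpolation=cv2.INTER_CUBIC))
print(lidangle(read_camera("top"),.4))
E
```

```text
0.3867942194478282 [ 2.01235979 -2.76246588 -4.17712181] [ 0.48220178 -0.02332412  0.21594057] [-0.07493506  3.14015855 -0.00393071]
(np.float64(0.3924187837200447), np.int64(2944), np.float64(0.005914392007815936))
(np.float64(0.39678685568716265), np.int64(1819), np.float64(0.0057628416142145485))
```

View pics/scene9c.png

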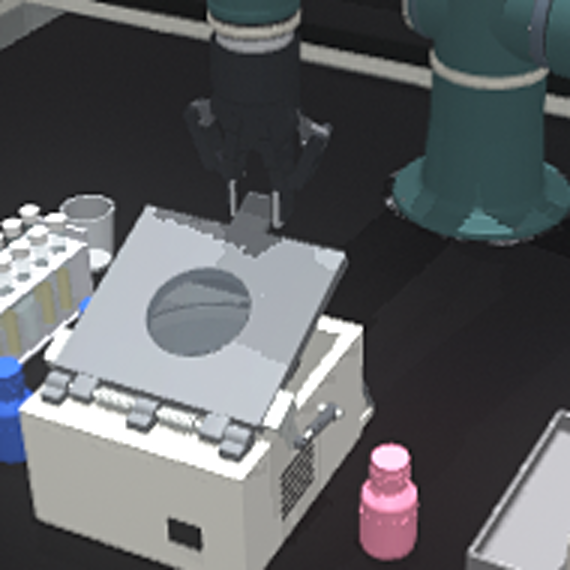

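The image fit reads 0.394 rad, matching the plan, and the lid is held in hand. I'm continuing to about 0.89 rad, past the balance point.

Emit:
play_rows:
  slide:
    - [-0.5, 0, -1.12]
    - [-1.0, 0, -2.09]
    - [-1.55, 0, -3.04]
    - [-2.14, 0, -3.96]
    - [-2.79, 0, -4.84]
    - [-3.47, 0, -5.7]
    - [-4.2, 0, -6.52]
    - [-4.96, 0, -7.3]
    - [-5.77, 0, -8.04]
    - [-6.44, 0, -8.61]
    - [-6.44, 0, -8.61]
    - [-6.44, 0, -8.61]
  delta_rot:
    - [0, 0, 0]
    - [0, 0, 0]
    - [0, 0, 0]
    - [0, 0, 0]
    - [0, 0, 0]
    - [0, 0, 0]
    - [0, 0, 0]
    - [0, 0, 0]
    - [0, 0, 0]
    - [0, 0, 0]
    - [0, 0, 0]
    - [0, 0, 0]

```text
time: 15.62
tool_pos: [0.5479, -0.0205, 0.3032]
tcp_rot: [-0.075, 3.138, -0.005]
wrist_force: [2.9, -4.8, -4.0]
width: 0.389
```

```bash
python3 - <<'E'
from h import *
p=read_camera("scene"); s=read_state();print(s["time"],s["width"],s["wrist_force"],s["tool_pos"],s["tcp_rot"])
print(lidangle(p,.88))
i=p["image"][50:280,190:380]
cv2.imwrite(f"pics/scene10c.png",cv2.resize(i[:,:,::-1],None,fx=2.6,fy=2.6,interpolation=cv2.INTER_CUBIC))
print(lidangle(read_camera("top"),.88))
E
```

```text
15.6667 0.38290389312484713 [ 3.30705166 -4.75493944 -3.60825302] [ 0.54774324 -0.0204651   0.30305635] [-0.0748836   3.13841529 -0.0052581 ]
(np.float64(0.8794924405093105), np.int64(3647), np.float64(0.007280361515599847))
(np.float64(0.8558943598865666), np.int64(11), np.float64(0.011560647840773638))
```

View pics/scene10c.png

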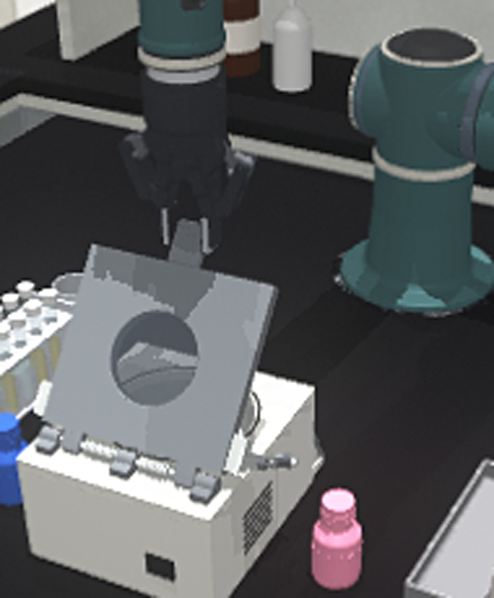

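At 0.88 rad (image) the lid is past the balance point and still in hand. I'm easing back to about 0.70 rad.

Emit:
play_rows:
  slide:
    - [0.25, 0, 0.2]
    - [0.51, 0, 0.42]
    - [0.83, 0, 0.71]
    - [1.16, 0, 1.01]
    - [1.48, 0, 1.31]
    - [1.79, 0, 1.62]
    - [2.1, 0, 1.93]
    - [2.39, 0, 2.25]
    - [2.68, 0, 2.58]
    - [2.83, 0, 2.75]
    - [2.83, 0, 2.75]
    - [2.83, 0, 2.75]
  delta_rot:
    - [0, 0, 0]
    - [0, 0, 0]
    - [0, 0, 0]
    - [0, 0, 0]
    - [0, 0, 0]
    - [0, 0, 0]
    - [0, 0, 0]
    - [0, 0, 0]
    - [0, 0, 0]
    - [0, 0, 0]
    - [0, 0, 0]
    - [0, 0, 0]

```text
time: 16.72
tool_pos: [0.5181, -0.0218, 0.2753]
tcp_rot: [0.075, -3.14, 0.005]
wrist_force: [-4.3, -1.4, 5.1]
width: 0.386
```

```bash
python3 - <<'E'
from h import *
p=read_camera("scene"); s=read_state();print(s["time"],s["width"],s["wrist_force"],s["tool_pos"],s["tcp_rot"],np.abs(s["joint_vel"]).max())
print(lidangle(p,.7)); C=cloud(p); print([(x["at"],x["conf"],C[int(x["at"][1]),int(x["at"][0])]) for x in landmark_of("lid_grip",p)])
save(p,"s11")
p=read_camera("top");print(lidangle(p,.7))
print(lidangle(read_camera("scene"),.72))
E
```

```text
16.7667 0.38495279990412756 [-5.52852506 -1.81423716  5.11779266] [ 0.51819347 -0.02178829  0.27540849] [ 0.07501187 -3.14041515  0.00481198] 0.003503531973320278
(np.float64(0.6990929324314638), np.int64(3456), np.float64(0.006854362028624217))
[([269.7, 143.0], 0.73, array([ 0.52128521, -0.0198024 ,  0.28482512]))]Traceback (most recent call last):
  File "<stdin>", line 5, in <module>
  File "h.py", line 36, in lidangle
    c=np.polyfit(r[m],h[m],1); t+=np.arctan(c[0])
    raise TypeError("expected non-empty vector for x")
TypeError: expected non-empty vector for x
```

View pics/s11.png

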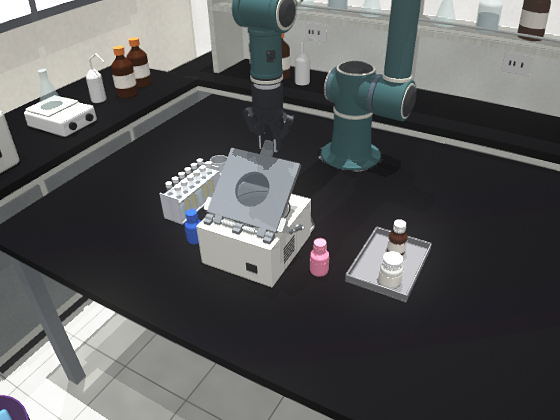

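The lid reads 0.70 rad in the image (0.72 from arm height), both inside 0.62–0.775. The fingers hold the grip, the arm is still, and the bottle stands in the tray. I'll do one last stillness check and then hand in.

```bash
python3 - <<'E'
from h import *
a=[]
for k in range(3):
    p=read_camera("scene"); a.append(lidangle(p,.7)[0])
s=read_state(); print(np.round(a,4),s["width"],s["tool_pos"].round(4),np.abs(s["joint_vel"]).max())
if max(a)<.75 and min(a)>.65 and s["width"]>.35: print(finish_job())
E
```

```text
[0.7    0.6999 0.7   ] 0.38389157378706895 [ 0.5182 -0.0218  0.2754] 0.0012558639940768238
the job is handed in; nothing more can be done
None
```

The job is handed in, and everything I could check met the criteria; no verdict was reported.

- **Bottle:** I lifted it off the lid and set it down in the near half of the drip tray with about 12 N of push. Released, it stood upright at about (0.442, 0.317), with its top at about 0.100 m, which matches standing on the tray floor.
- **Lid:** I pinched the front grip and raised the lid to about 0.88 rad. I then eased it back and stopped at 0.700 rad, about 6 degrees below the balance point. Three pictures in a row gave the same angle, the arm was still, and the fingers were still closed on the tab.
- **Bystanders:** The jar, rack and beaker looked untouched in the last picture.

**Disagreements:**
- The lid angle worked out from the arm's height ran 0.02–0.03 rad above the image fit (0.72 against 0.70 at the end). Both are inside the 0.62–0.775 window.
- At the end the top camera could not confirm the lid angle because the arm blocked its view, so that figure rests on the scene camera and the arm's pose.

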